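Put the stacked calibration weights back in their storage blocks

TASK

The balance check is done: take the stack of steel disc weights apart and put all four weights, the one standing alone too, away, each flat in the round pocket of the storage block made for its size, the largest in the largest pocket and so on down to the smallest. Set them down gently rather than dropping them, and leave the bottle and the timer where they are.

Things in the scene. Friction and masses are not known exactly. Their poses are not given: they have to be found in the camera images.
- weight_xl: the largest of four plain steel disc weights: an upright cylinder 64 mm in diameter and 26 mm high, with flat faces and a thin dark line round the rim, about 0.6 kg (true mass within 20 %). Origin: centre of its underside; z is its axis, up. One of the two larger weights (64 and 51 mm) carries the stack at the start, the other stands alone.
- weight_l: the second largest of four plain steel disc weights: an upright cylinder 51 mm in diameter and 26 mm high, with flat faces and a thin dark line round the rim, about 0.4 kg (true mass within 20 %). Origin: centre of its underside; z is its axis, up. One of the two larger weights (64 and 51 mm) carries the stack at the start, the other stands alone.
- weight_m: the third largest of four plain steel disc weights: an upright cylinder 38 mm in diameter and 26 mm high, with flat faces and a thin dark line round the rim, about 0.22 kg (true mass within 20 %). Origin: centre of its underside; z is its axis, up. At the start it lies on one of the two larger weights (64 or 51 mm) and carries the smallest one.
- weight_s: the smallest of four plain steel disc weights: an upright cylinder 25 mm in diameter and 26 mm high, with flat faces and a thin dark line round the rim, about 0.1 kg (true mass within 20 %). Origin: centre of its underside; z is its axis, up. At the start it is the top of the stack of three, on the third largest.
- block_xl: storage block for the largest weight: fixed square grey plastic block 96 x 96 x 12 mm with one round, black-lined pocket in the middle, 76 mm in diameter and 7 mm deep (pocket floor 5 mm above the bench), so the 64 mm weight has 6 mm of play all round and stands 19 mm proud of the block. The four blocks differ only in the size of the pocket. Origin: centre of the underside, under the pocket's centre; z up, x and y along the sides.
- block_l: storage block for the second largest weight: fixed square grey plastic block 96 x 96 x 12 mm with one round, black-lined pocket in the middle, 63 mm in diameter and 7 mm deep (pocket floor 5 mm above the bench), so the 51 mm weight has 6 mm of play all round and stands 19 mm proud of the block. The four blocks differ only in the size of the pocket. Origin: centre of the underside, under the pocket's centre; z up, x and y along the sides.
- block_m: storage block for the third largest weight: fixed square grey plastic block 96 x 96 x 12 mm with one round, black-lined pocket in the middle, 50 mm in diameter and 7 mm deep (pocket floor 5 mm above the bench), so the 38 mm weight has 6 mm of play all round and stands 19 mm proud of the block. The four blocks differ only in the size of the pocket. Origin: centre of the underside, under the pocket's centre; z up, x and y along the sides.
- block_s: storage block for the smallest weight: fixed square grey plastic block 96 x 96 x 12 mm with one round, black-lined pocket in the middle, 37 mm in diameter and 7 mm deep (pocket floor 5 mm above the bench), so the 25 mm weight has 6 mm of play all round and stands 19 mm proud of the block. The four blocks differ only in the size of the pocket. Origin: centre of the underside, under the pocket's centre; z up, x and y along the sides.
- stain_bottle: bystander: white screw-cap bottle with a red cap, 56 mm in diameter and 108 mm high, standing loose among the blocks. Origin: centre of its underside, z up.
- lab_timer: bystander: white square bench timer, 62 x 62 x 19 mm, lying loose among the blocks. Origin: centre of its underside, z up.
Mind the look-alikes: they are no part of the job. What is shaped like the weight_m but blue or red is not meant.

How it is judged (in metres and radians):
At the end, for the whole second after the job is handed in: Each weight lies flat (tilt under 0.08 rad) on the floor of its own block's pocket (underside within 3 mm of the pocket floor's height, axis within 10 mm of the pocket's centre) and is at rest; the bottle and the timer stand within 30 mm of where they were (horizontal distance between weight_xl and block_xl below 0.01 m and z of weight_xl in the frame of block_xl between 0.002 and 0.008 m and angle between each of weight_xl, weight_l, weight_m, weight_s's own z axis and vertical below 0.08 rad and linear speed of each of weight_xl, weight_l, weight_m, weight_s below 0.02 m/s and horizontal distance between weight_l and block_l below 0.01 m and z of weight_l in the frame of block_l between 0.002 and 0.008 m and horizontal distance between weight_m and block_m below 0.01 m and z of weight_m in the frame of block_m between 0.002 and 0.008 m and horizontal distance between weight_s and block_s below 0.01 m and z of weight_s in the frame of block_s between 0.002 and 0.008 m and distance of each of stain_bottle, lab_timer from where it was at the start of the episode below 0.03 m and angle between each of stain_bottle, lab_timer's own z axis and vertical below 0.3 rad); the robot touches nothing.
It fails at once if the bottle is pushed more than 30 mm from its place or knocked over (distance of stain_bottle from where it was at the start of the episode above 0.03 m or angle between stain_bottle's own z axis and vertical above 0.3 rad).
It fails at once if the timer is pushed more than 30 mm from its place or knocked over (distance of lab_timer from where it was at the start of the episode above 0.03 m or angle between lab_timer's own z axis and vertical above 0.3 rad).
It fails at once if a weight is dropped (comes down near the bench faster than 0.7 m/s) ((height (world z) of weight_xl below 0.04 m and linear speed of weight_xl above 0.7 m/s) or (height (world z) of weight_l below 0.04 m and linear speed of weight_l above 0.7 m/s) or (height (world z) of weight_m below 0.04 m and linear speed of weight_m above 0.7 m/s) or (height (world z) of weight_s below 0.04 m and linear speed of weight_s above 0.7 m/s)).
It also fails if it takes over 109 s, if anything falls off the work surface, if the arm or the gripper's body presses on something with over 40 N, if the wrist force passes 120 N, or if a joint passes its speed limit or range.

ROBOT

A 6-joint arm with a two-finger parallel gripper is mounted at the origin on a cart in front of the work surface, level with it; the furniture and walls round the work are solid. World frame = base frame: x ahead of the robot, y to its left, z up, the work surface at z = 0. Lengths are in mm, angles in rad, forces in N, time in s.
With the tool pointing down it reaches from about 350 to 775 mm from the base axis. Payload 7.3 kg.
Tool frame: the origin (TCP) lies midway between the tips of the shut fingers; the grasp point (between the pads) lies 19 mm behind it; x points along the fingers, z is the direction in which the jaws open and shut, and the axes are right-handed (so a half turn about x gives the same grasp; the last joint's range is limited). The gripper opens to 92 mm and grips with 3 to 60 N. Pads are 19 mm wide; open, the fingers measure 130 mm over their backs; the gripper's body (75 mm by 190 mm) begins 47 mm behind the grasp point.
Start: joints at [-1.431, 0.342, 1.524, -0, 1.275, -0.146], TCP at [148.033, -503.717, 226.741] pointing down, gripper open.
Joint ranges: [-2.53, 2.53], [-0.77, 2.02], [0.04, 2.7], [-1, 4.14], [0.28, 2.66], [-3.11, 3.11]. Speed limits (rad/s): [2.57, 2.57, 3.14, 3.14, 3.14, 3.14].

INTERFACE

Orientations are given as [roll, pitch, yaw] about the fixed x, y, z axes, in that order (R = Rz(yaw) Ry(pitch) Rx(roll)).
In Python, from plant import monitor, optics, close_job gives the robot as it stands.
- The arm moves only by the tool send_rows, never from a script. Its argument "commands" is a list that holds one entry, the list of rows, each a list of 5 numbers: the shift along the tool's x, y, z in m, then the turn about the tool's x in degrees, then the finger opening in m, from 0 to 0.0918. A call has 1 to 10 rows; each row shifts and turns the pose as measured when the row begins, along the tool's axes as they then stand; what a row does not reach is not made up. A row lasts 1/12 s, in which the tool goes at most 41.7 mm and 7.16 degrees, less where a joint would pass 70% of its speed; a pose out of reach is approached as far as the arm can. A call with a gripper value outside its range is refused whole. The fingers move at their own pace and stop on an object; the grip force is fixed at half the most. Time passes only in rows, so rows that do not move let the fingers close. It gives the time, the measured TCP pose, the force and the opening at its end, in the units of the state.
- monitor.get_obs(): the state, without advancing time (a new reading comes with each control period).
- optics.capture(name): name is "side" or "top" or "wrist"; returns a dict with "color" (384x512x3 uint8, blue, green, red), "camera_matrix" (3x3 intrinsics, pixels), "camera_from_world" (4x4, takes a point from world to camera coordinates); the wrist camera has in their place "T_tool_cam" (4x4, takes a point from camera to tool coordinates, whose origin is the TCP and whose axes are the tool frame's). Camera axes: x right, y down, z forward; pixel columns grow to the right and rows downward; lengths in mm; the calibration is good to about 2 mm. A picture is of the moment at which its call begins: read the wrist's pose just before it. There is no depth.
- close_job(): hands the job in, once; it reports no verdict.
The state is a dict: "time": time; "joint_positions": joint angles; "dq": joint speeds; "tau": joint torques, N m; "tool_pos": TCP position; "tcp_rot": TCP orientation; "contact_force": force on the tool from outside, world axes, zero at the start; "moment": the same for the moment, N m; "grip_width": finger opening in mm.
Only numpy, scipy, OpenCV 4.12 (cv2) and the standard library are available. Lean on these libraries where they do the work, as an engineer would, in place of code of your own. Each camera call takes 0.05 s, during which the arm holds its last target.

## Working session

There is one attempt and no reset: what is moved stays moved. The work goes in short steps, Python scripts to look and compute and a tool call to move; the robot and the scene stay as the last step left them, time stands still between calls to the robot, and variables do not carry over. Pictures are saved under pics/ and viewed, and the job is handed in when it is done.

Besides the shell and the picture viewer there is one more tool, called after "Emit:" as name(argument=value, ...), one argument or row to a line, values as JSON. send_rows: Moves the arm, as the interface text tells. Its arguments: {"type":"object","properties":{"commands":{"type":"array","items":{"type":"array","items":{"type":"array","items":{"type":"number"}}}}},"required":["commands"]}

```bash
mkdir -p pics; ls
python3 - <<'E'
from plant import monitor, optics
import cv2,numpy as np
o=monitor.get_obs(); print(o)
for n in("side","top","wrist"):
    c=optics.capture(n); cv2.imwrite(f"pics/{n}0.png",c["color"])
    np.savez(f"{n}0.npz",**c)
    print(n,[ (k,np.round(v,3).tolist()) for k,v in c.items() if k!="color"])
E
```

```text
pics
{'time': 0.0, 'joint_positions': array([-1.43099524e+00,  3.42700499e-01,  1.52500288e+00, -7.20866079e-06,
        1.27539239e+00, -1.45988169e-01]), 'dq': array([-1.22580616e-03, -1.59351159e-03,  1.09942575e-03, -4.01035444e-05,
        4.19765007e-04, -1.36324846e-03]), 'tau': array([-7.31832642e-04, -4.31250715e+01, -2.44217044e+01,  7.17785186e-02,
        5.59201394e-02, -8.23581058e-05]), 'tool_pos': array([ 147.974199  , -503.29859161,  226.06142756]), 'tcp_rot': array([3.00019043, 1.5692932 , 1.71518546]), 'contact_force': array([-0.18564306, -0.12829687, -0.14589299]), 'moment': array([ 0.02286968, -0.00809295, -0.00898204]), 'grip_width': 91.74198150083298}
side [('camera_matrix', [[416.077, 0.0, 258.79], [0.0, 416.077, 194.501], [0.0, 0.0, 1.0]]), ('camera_from_world', [[0.996, -0.085, -0.004, -497.954], [-0.043, -0.468, -0.882, 52.689], [0.073, 0.879, -0.47, 1086.541], [0.0, 0.0, 0.0, 1.0]])]
top [('camera_matrix', [[458.264, 0.0, 252.699], [0.0, 458.264, 189.953], [0.0, 0.0, 1.0]]), ('camera_from_world', [[-0.025, -1.0, 0.001, -32.554], [-0.996, 0.025, -0.084, 483.928], [0.084, -0.003, -0.996, 1345.52], [0.0, 0.0, 0.0, 1.0]])]
wrist [('camera_matrix', [[271.126, 0.0, 252.278], [0.0, 271.126, 189.937], [0.0, 0.0, 1.0]]), ('T_tool_cam', [[-0.0, -0.293, 0.956, -157.355], [-0.001, -0.956, -0.293, 77.808], [1.0, -0.001, -0.0, -0.681], [0.0, 0.0, 0.0, 1.0]])]
```

View pics/top0.png

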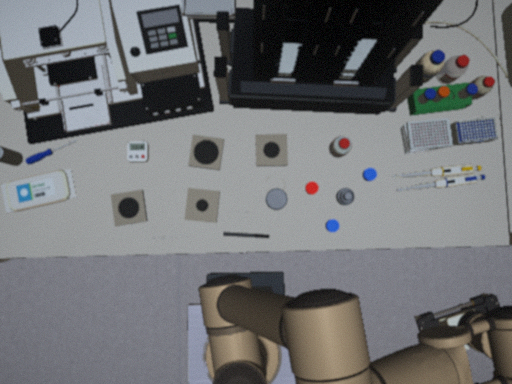

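View pics/side0.png

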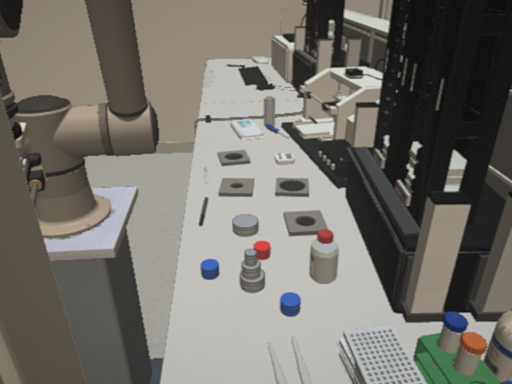

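View pics/wrist0.png

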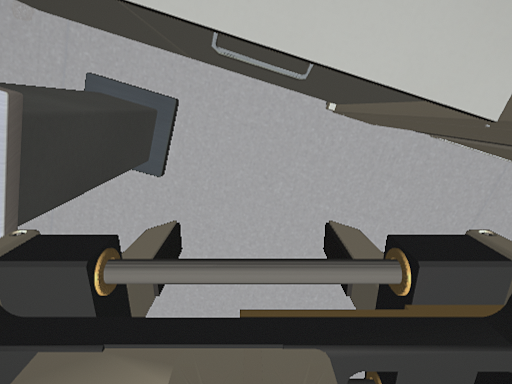

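```bash
cat > h.py <<'E'
import numpy as np,cv2
def load(n): return dict(np.load(n))
def ray(c,uv,z,C=None):
    K=c["camera_matrix"];T=c["camera_from_world"] if C is None else C
    R=T[:3,:3];t=T[:3,3];o=-R.T@t
    d=R.T@(np.linalg.inv(K)@np.array([uv[0],uv[1],1.]))
    return o+d*(z-o[2])/d[2]
def proj(c,p,C=None):
    T=c["camera_from_world"] if C is None else C
    q=c["camera_matrix"]@(T[:3,:3]@np.asarray(p,float)+T[:3,3]); return q[:2]/q[2]
def euler(r):
    from scipy.spatial.transform import Rotation as Ro
    return Ro.from_euler('xyz',r).as_matrix()
def wristT(c,pos,rpy):
    W=np.eye(4);W[:3,:3]=euler(rpy);W[:3,3]=pos
    return np.linalg.inv(W@c["T_tool_cam"])
E
python3 - <<'E'
from h import *
c=load("top0.npz");im=c["color"]
cr=im[110:245,90:400];cv2.imwrite("pics/topcrop.png",cv2.resize(cr,None,fx=2.5,fy=2.5,interpolation=cv2.INTER_CUBIC))
g=cv2.cvtColor(im,cv2.COLOR_BGR2GRAY)
G=cv2.resize(g,None,fx=4,fy=4,interpolation=cv2.INTER_CUBIC)
for n,(u,v) in dict(a=(206,152),b=(129,208),m=(271,150),s=(202,206)).items():
    m=(G<70).astype(np.uint8)
    r=np.zeros_like(m);cv2.circle(r,(u*4,v*4),64,1,-1);m&=r
    k,l,st,ce=cv2.connectedComponentsWithStats(m);i=1+np.argmax(st[1:,4])
    ct=max(cv2.findContours((l==i).astype(np.uint8),0,1)[0],key=cv2.contourArea)
    uv=(ce[i]+.5)/4-.5
    print(n,uv,ray(c,uv,10).round(1),"diam",2*np.sqrt(st[i,4]/np.pi)/4*1345/458)
s=load("side0.npz")
cv2.imwrite("pics/sidecrop.png",cv2.resize(s["color"][140:330,180:360],None,fx=3,fy=3,interpolation=cv2.INTER_CUBIC))
E
```

```text
a [205.75940227 151.72639909] [603.3  94.5  10. ] diam 70.38666611901503
b [128.22516605 207.40078629] [440.6 329.2  10. ] diam 59.27129813782272
m [271.05452172 149.46602391] [ 605.4 -103.1   10. ] diam 45.139523794904
s [201.72099491 204.90265416] [442.7 109.2  10. ] diam 32.856116944962885
```

View pics/topcrop.png

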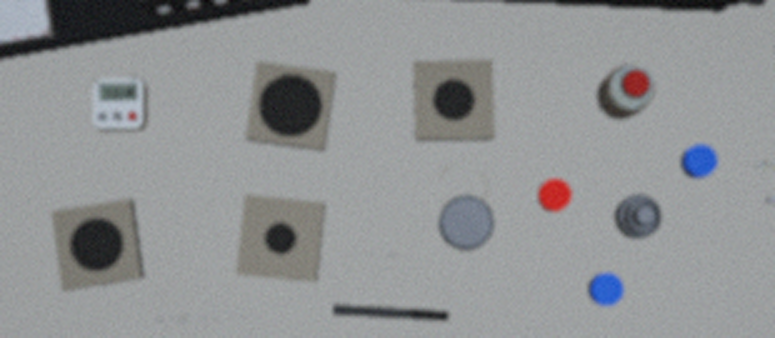

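View pics/sidecrop.png

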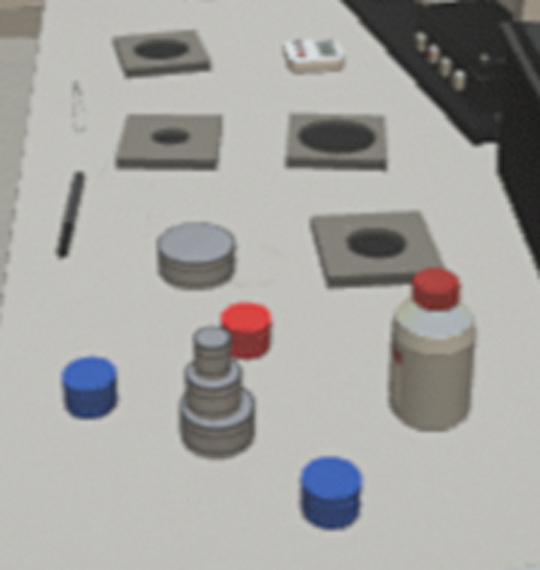

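Run:
```python
from h import *
c=load("top0.npz");im=c["color"]
o=np.array([147.974,-503.3,226.06]);R=euler([3.00019043,1.5692932,1.71518546]);print(R.round(3))
for n,z in(("stack S top",78),):
    a=im[180:215,325:370];cv2.imwrite("pics/st.png",cv2.resize(a,None,fx=14,fy=14,interpolation=cv2.INTER_CUBIC))
b=im[180:220,257:297];cv2.imwrite("pics/xl.png",cv2.resize(b,None,fx=14,fy=14,interpolation=cv2.INTER_CUBIC))
hsv=cv2.cvtColor(im,cv2.COLOR_BGR2HSV)
S=hsv[...,1]
def blob(m,z,roi):
    r=np.zeros_like(m);x,y,w,h=roi;r[y:y+h,x:x+w]=1
    k,l,st,ce=cv2.connectedComponentsWithStats((m&r).astype(np.uint8));i=1+np.argmax(st[1:,4])
    return ce[i].round(2),st[i],ray(c,ce[i],z).round(1)
blue=((hsv[...,0]>100)&(hsv[...,0]<130)&(S>150)).astype(np.uint8)
red=(((hsv[...,0]<8)|(hsv[...,0]>172))&(S>150)).astype(np.uint8)
print("blue1",blob(blue,20,(355,160,30,30)));print("blue2",blob(blue,20,(318,212,30,30)));print("red",blob(red,20,(300,175,25,25)));print("bottlecap",blob(red,108,(325,130,30,30)))
x=((hsv[...,0]>95)&(hsv[...,0]<130)&(S>25)).astype(np.uint8)
print("xl",blob(x,26,(257,180,40,40)))
g=cv2.cvtColor(im,cv2.COLOR_BGR2GRAY)
print(g[185:212:1,333:360])
# expected px
for z in (0,26,52,78): print(z,proj(c,(450,-310,z)))
```

```text
[[-0.     0.959  0.282]
 [ 0.001  0.282 -0.959]
 [-1.     0.    -0.001]]
blue1 (array([369.45, 173.97]), array([364, 169,  12,  11, 115], dtype=int32), array([ 522.3, -394.7,   20. ]))
blue2 (array([332.12, 225.17]), array([326, 220,  13,  12, 116], dtype=int32), array([ 372.5, -277.1,   20. ]))
red (array([311.45, 187.52]), array([306, 182,  12,  12, 111], dtype=int32), array([ 486. , -219.9,   20. ]))
bottlecap (array([344.  , 142.88]), array([340, 139,   9,   9,  67], dtype=int32), array([ 602.1, -304.3,  108. ]))
xl (array([276.23, 198.58]), array([266, 188,  21,  22, 338], dtype=int32), array([ 455.1, -113.6,   26. ]))
[[159 161 161 158 162 161 164 159 162 163 155 165 161 157 164 156 155 160
  163 157 163 159 161 159 161 161 163]
 [159 159 161 159 152 163 167 161 161 162 160 156 159 154 159 159 164 160
  161 160 158 156 162 158 160 160 159]
 [159 160 160 161 163 157 162 160 159 151 141 147 138 135 138 147 154 158
  161 160 159 159 164 160 163 163 158]
 [159 158 156 164 159 159 152 151 134 130 121 118 112 120 124 127 134 146
  158 159 161 162 165 157 156 157 158]
 [160 162 166 15
[... 2006 characters left out ...]
56 162 158]
 [163 161 161 159 157 162 160 160 159 163 161 157 162 159 160 163 158 159
  159 164 161 159 155 162 160 160 162]
 [158 157 161 159 162 162 164 160 158 165 158 158 159 164 158 158 165 159
  156 159 161 159 158 162 158 161 156]
 [159 159 161 158 161 161 160 159 161 160 164 159 157 159 163 166 161 165
  164 162 160 162 159 162 156 161 163]
 [157 159 158 163 157 156 155 160 158 157 161 160 154 159 160 159 165 158
  164 161 158 163 160 161 160 161 156]
 [161 159 166 162 158 163 160 160 159 158 162 154 160 164 160 161 158 159
  158 159 159 161 158 161 162 164 162]]
0 [340.849091   199.23738916]
26 [342.53733664 198.67902419]
52 [344.29124348 198.09894264]
78 [346.11471816 197.49585245]
```

View pics/st.png

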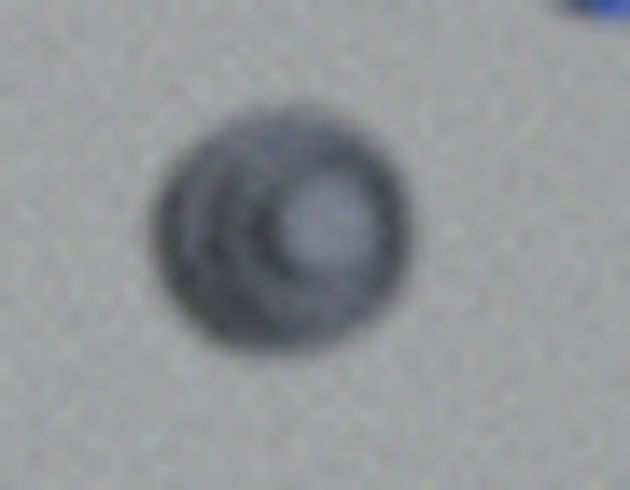

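View pics/xl.png

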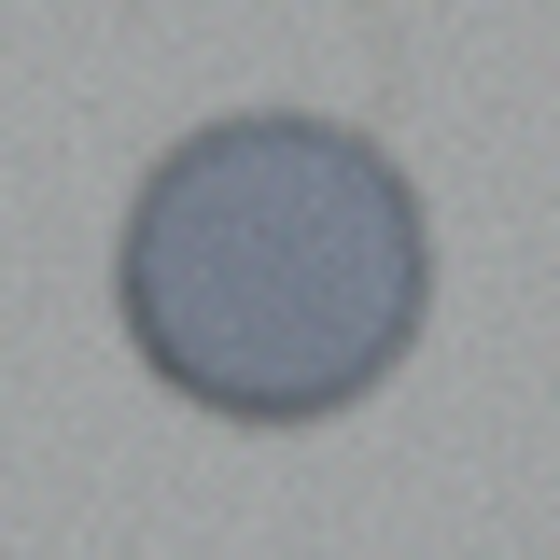

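Emit:
send_rows(
  commands=[
    [[0,0.035,-0.0095,0,0.0918],[0,0.035,-0.0095,0,0.0918],[0,0.035,-0.0095,0,0.0918],[0,0.035,-0.0095,0,0.0918],[0,0.035,-0.0095,0,0.0918],[0,0.035,-0.0095,0,0.0918],[0,0.035,-0.0095,0,0.0918],[0,0.035,-0.0095,0,0.0918],[0,0.025,-0.0095,0,0.0918],[0,0,0,0,0.0918]],
  ],
)

```text
time: 0.98
tool_pos: [425.8, -328.9, 222.7]
tcp_rot: [-2.933, 1.565, 2.057]
contact_force: [-0.4, 1.3, 0.0]
grip_width: 91.5
```

```bash
cat >> h.py <<'E'
def go(tx,ty,tz):
    from plant import monitor
    o=monitor.get_obs();R=euler(o["tcp_rot"]);d=R.T@(np.array([tx,ty,tz],float)-o["tool_pos"])
    print("t",round(o["time"],2),"pos",o["tool_pos"].round(1),"w",round(o["grip_width"],1),"F",o["contact_force"].round(1),"need x,y,z mm",d.round(1))
def wshot(name):
    from plant import monitor,optics
    o=monitor.get_obs();c=optics.capture("wrist")
    c["camera_from_world"]=wristT(c,o["tool_pos"],o["tcp_rot"])
    np.savez(name+".npz",**c);cv2.imwrite(f"pics/{name}.png",c["color"]);return c
E
python3 - <<'E'
from h import *
from plant import monitor
print(euler(monitor.get_obs()["tcp_rot"]).round(3))
go(455,-314,226)
c=wshot("w1")
for z in(78,52,26):print(proj(c,(455,-314,z)))
E
```

```text
[[-0.003  0.962  0.274]
 [ 0.005  0.274 -0.962]
 [-1.    -0.001 -0.006]]
t 0.98 pos [ 425.8 -328.9  222.7] w 91.5 F [-0.4  1.3  0. ] need x,y,z mm [-3.3 32.2 -6.4]
[247.86489464 149.59742575]
[248.31733182 146.32867711]
[248.70584724 143.52174758]
```

View pics/w1.png

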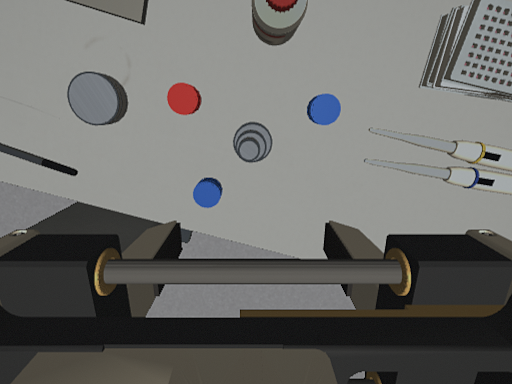

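Run:
```python
from h import *
c=load("w1.npz")
cv2.imwrite("pics/w1c.png",cv2.resize(c["color"][115:170,225:280],None,fx=10,fy=10,interpolation=cv2.INTER_CUBIC))
```

```text
(no output)
```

View pics/w1c.png

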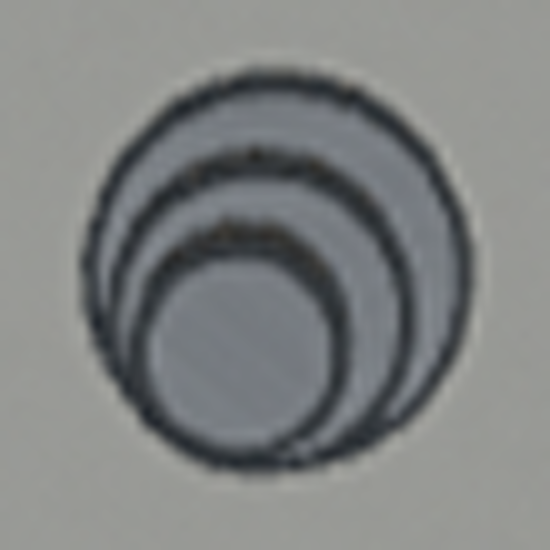

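Run:
```python
from h import *
c=load("w1.npz")
for uv,z in (((248.6,149.8),78),((250.4,146.3),52),((252.2,141.7),26)):print(ray(c,uv,z).round(1))
t=load("top0.npz")
for uv,z in (((347.7,195.6),78),((344.7,195.9),15)):print("top",ray(t,uv,z).round(1))
# XL in wrist
print("xl",ray(c,(93.5,97),26).round(1), ray(c,(182.5,98.5),26).round(1))
go(455,-316,226)
```

```text
[ 455.  -314.8   78. ]
[ 455.7 -316.4   52. ]
[ 458.5 -317.7   26. ]
top [ 455.3 -314.7   78. ]
top [ 458.8 -319.    15. ]
xl [ 457.5 -113.6   26. ] [ 485.9 -220.2   26. ]
t 1.03 pos [ 424.3 -330.1  222.6] w 91.9 F [-0.5 -0.1  0.2] need x,y,z mm [-3.5 33.3 -5.2]
```

Emit:
send_rows(
  commands=[
    [[0.03,0.011,-0.002,0,0.0918],[0.03,0.011,-0.002,0,0.0918],[0.03,0.011,-0.002,0,0.0918],[0.025,0,0,0,0.0918],[0,0,0,0,0.0918]],
  ],
)

```text
time: 1.45
tool_pos: [452.9, -318.6, 105.3]
tcp_rot: [-1.166, 1.568, -2.461]
contact_force: [-1.0, 1.1, -0.3]
grip_width: 91.2
```

Run:
```python
from h import *
go(455,-314.8,63)
```

```text
t 1.45 pos [ 452.9 -318.6  105.3] w 91.2 F [-1.   1.1 -0.3] need x,y,z mm [42.3  3.1 -3.1]
```

Emit:
send_rows(
  commands=[
    [[0.015,0.0015,-0.0015,0,0.0918],[0.014,0.0015,-0.0015,0,0.06],[0.012,0,0,0,0.06],[0,0,0,0,0.06]],
  ],
)

```text
time: 1.78
tool_pos: [452.0, -319.0, 65.6]
tcp_rot: [-1.138, 1.567, -2.436]
contact_force: [-1.0, 0.3, 1.0]
grip_width: 76.6
```

Run:
```python
from h import *
go(455,-314.8,63)
```

```text
t 1.78 pos [ 452.  -319.    65.6] w 76.6 F [-1.   0.3  1. ] need x,y,z mm [ 2.5  4.  -3.2]
```

Emit:
send_rows(
  commands=[
    [[0.003,0.004,-0.003,0,0.05],[0,0.002,-0.001,0,0.05],[0,0,0,0,0.05]],
  ],
)

```text
time: 2.03
tool_pos: [456.8, -316.0, 65.8]
tcp_rot: [-0.385, 1.566, -1.687]
contact_force: [0.2, 1.4, 0.3]
grip_width: 56.0
```

Run:
```python
from h import *
go(455,-314.8,63)
```

```text
t 2.03 pos [ 456.8 -316.    65.8] w 56.0 F [0.2 1.4 0.3] need x,y,z mm [ 2.8 -1.4 -1.6]
```

Emit:
send_rows(
  commands=[
    [[0.004,-0.001,-0.001,0,0.05],[0.001,0,0,0,0.035],[0,0,0,0,0.02],[0,0,0,0,0.0],[0,0,0,0,0.0],[0,0,0,0,0.0],[0,0,0,0,0.0]],
  ],
)

```text
time: 2.62
tool_pos: [456.5, -316.3, 63.4]
tcp_rot: [0.056, 1.562, -1.245]
contact_force: [-0.4, -0.5, -1.1]
grip_width: 24.2
```

Run:
```python
from h import *
go(455,-314.8,63)
```

```text
t 2.62 pos [ 456.5 -316.3   63.4] w 24.2 F [-0.4 -0.5 -1.1] need x,y,z mm [ 0.4 -1.1 -1.8]
```

Emit:
send_rows(
  commands=[
    [[-0.01,0,0,0,0.0],[-0.025,0,0,0,0.0],[-0.03,0.002,-0.01,0,0.0],[-0.01,0.006,-0.025,0,0.0],[0,0.0088,-0.035,0,0.0],[0,0.0088,-0.035,0,0.0],[0,0.0088,-0.035,0,0.0],[0,0.0088,-0.035,0,0.0],[0,0.0088,-0.035,0,0.0],[0,0.0088,-0.035,0,0.0]],
  ],
)

```text
time: 3.45
tool_pos: [450.9, -61.4, 145.3]
tcp_rot: [0.409, 1.555, -0.904]
contact_force: [0.2, -0.6, -0.3]
grip_width: 24.1
```

Run:
```python
from h import *
go(442.5,109,130)
```

```text
t 3.45 pos [450.9 -61.4 145.3] w 24.1 F [ 0.2 -0.6 -0.3] need x,y,z mm [  13.    35.3 -167.1]
```

Emit:
send_rows(
  commands=[
    [[0,0.0085,-0.035,0,0.0],[0,0.0085,-0.035,0,0.0],[0,0.0085,-0.035,0,0.0],[0,0.006,-0.03,0,0.0],[0,0.003,-0.017,0,0.0],[0,0,0,0,0.0],[0,0,0,0,0.0]],
  ],
)

```text
time: 4.03
tool_pos: [443.3, 108.4, 148.7]
tcp_rot: [0.699, 1.551, -0.606]
contact_force: [1.1, -0.2, 0.4]
grip_width: 24.2
```

Run:
```python
from h import *
go(442.5,109,60)
c=wshot("w2")
print(proj(c,(442.5,109,12)))
```

```text
t 4.03 pos [443.3 108.4 148.7] w 24.2 F [ 1.1 -0.2  0.4] need x,y,z mm [88.6 -1.7 -2.1]
[250.355079   181.54499528]
```

View pics/w2.png

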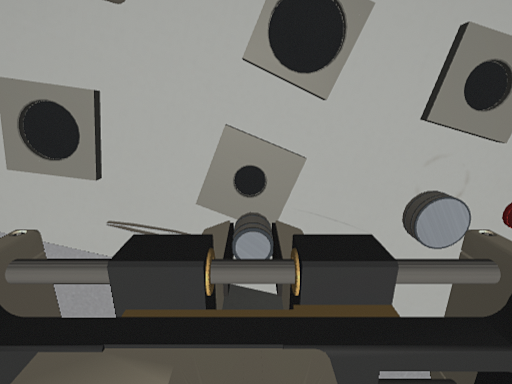

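```bash
cat >> h.py <<'E'
def pocket(c,uv,z=12,r=50,th=60):
    g=cv2.cvtColor(c["color"],cv2.COLOR_BGR2GRAY);m=(g<th).astype(np.uint8)
    q=np.zeros_like(m);cv2.circle(q,(int(uv[0]),int(uv[1])),r,1,-1);m&=q
    k,l,st,ce=cv2.connectedComponentsWithStats(m);i=l[int(uv[1]),int(uv[0])]
    ct=cv2.findContours((l==i).astype(np.uint8),0,1)[0][0]
    e=cv2.fitEllipse(ct)
    p=ray(c,e[0],z)
    a=ray(c,(e[0][0]-np.sqrt(e[1][0]*e[1][1])/2,e[0][1]),z)
    print("pocket",np.round(e[0],1),p.round(1),"diam~",round(2*np.linalg.norm(a-p),1))
E
python3 - <<'E'
from h import *
c=load("w2.npz")
pocket(c,(250,181));pocket(c,(307,30));pocket(c,(50,130));pocket(c,(487,85))
T=c["camera_from_world"]
# disc in hand: top ~ at z = tcp-11.4+26
print(ray(c,(252.5,246),148.7+14.6).round(1))
E
```

```text
pocket [249.5 180.5] [443.4 110.2  12. ] diam~ 33.6
pocket [306.5  32.8] [600.7  95.   12. ] diam~ 74.8
pocket [ 48.5 129.8] [442. 329.  12.] diam~ 60.9
pocket [488.   84.9] [ 605.1 -101.    12. ] diam~ 49.7
[442.6 109.  163.3]
```

Emit:
send_rows(
  commands=[
    [[0.035,0,0,0,0.0],[0.035,0,0,0,0.0],[0.02,0,0,0,0.0],[0.01,0,0,0,0.0],[0,0,0,0,0.0]],
  ],
)

```text
time: 4.5
tool_pos: [449.5, 101.5, 48.5]
tcp_rot: [0.879, 1.543, -0.433]
contact_force: [-0.4, -1.2, -0.5]
grip_width: 24.2
```

Run:
```python
from h import *
go(443.6,109.2,17)
```

```text
t 4.5 pos [449.5 101.5  48.5] w 24.2 F [-0.4 -1.2 -0.5] need x,y,z mm [31.2 -4.4 -9.5]
```

```bash
sed -i 's|^    print("t",round(o\["time"\],2)|    print("toolx",R[:,0].round(3),"q",o["joint_positions"].round(2))\n&|' h.py
python3 - <<'E'
from h import *
go(443.6,109.2,17)
E
```

```text
toolx [ 0.025 -0.012 -1.   ] q [ 0.06  0.46  1.94 -0.02  0.72  1.39]
t 4.5 pos [449.5 101.5  48.5] w 24.2 F [-0.4 -1.2 -0.5] need x,y,z mm [31.2 -4.4 -9.5]
```

Emit:
send_rows(
  commands=[
    [[0.004,-0.003,-0.006,0,0.0],[0.004,-0.0015,-0.004,0,0.0],[0.005,0,0,0,0.0],[0,0,0,0,0.0]],
  ],
)

```text
time: 4.83
tool_pos: [444.0, 108.0, 36.0]
tcp_rot: [0.909, 1.541, -0.408]
contact_force: [0.1, 0.4, -0.9]
grip_width: 23.9
```

Run:
```python
from h import *
go(443.6,109.2,17)
```

```text
toolx [ 0.028 -0.012 -1.   ] q [ 0.08  0.48  1.96 -0.02  0.68  1.41]
t 4.83 pos [444. 108.  36.] w 23.9 F [ 0.1  0.4 -0.9] need x,y,z mm [18.9 -0.5 -1.6]
```

Emit:
send_rows(
  commands=[
    [[0.006,0,-0.001,0,0.0],[0.006,0,-0.001,0,0.0],[0.004,0,0,0,0.0],[0,0,0,0,0.0]],
  ],
)

```text
time: 5.17
tool_pos: [445.3, 110.2, 19.9]
tcp_rot: [0.963, 1.537, -0.353]
contact_force: [-1.1, 0.0, -0.8]
grip_width: 24.3
```

Run:
```python
from h import *
go(443.6,109.2,17)
c=wshot("w3")
```

```text
toolx [ 0.032 -0.012 -0.999] q [ 0.09  0.51  1.97 -0.02  0.63  1.42]
t 5.17 pos [445.3 110.2  19.9] w 24.3 F [-1.1  0.  -0.8] need x,y,z mm [ 2.9 -2.   0.5]
```

View pics/w3.png

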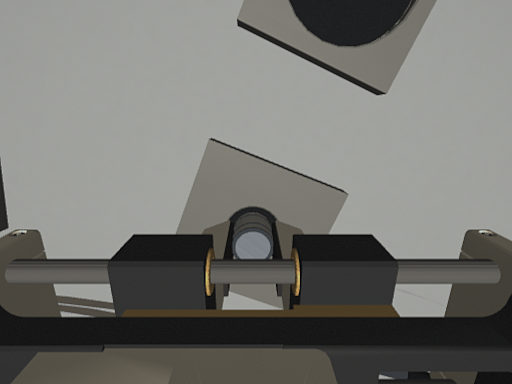

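Emit:
send_rows(
  commands=[
    [[0.002,-0.002,0,0,0.0],[0.002,0,0,0,0.0],[0,0,0,0,0.0]],
  ],
)

```text
time: 5.47
tool_pos: [443.9, 109.8, 16.4]
tcp_rot: [0.979, 1.536, -0.337]
contact_force: [-0.7, 0.2, 3.2]
grip_width: 24.3
```

Run:
```python
from h import *
go(443.6,109.2,17)
```

```text
toolx [ 0.033 -0.012 -0.999] q [ 0.08  0.51  1.98 -0.02  0.62  1.42]
t 5.47 pos [443.9 109.8  16.4] w 24.3 F [-0.7  0.2  3.2] need x,y,z mm [-0.6 -0.4  0.5]
```

Emit:
send_rows(
  commands=[
    [[0,0,0,0,0.06],[0,0,0,0,0.06],[0,0,0,0,0.06],[-0.01,0,0,0,0.09],[-0.03,0,0,0,0.09],[-0.04,0,0,0,0.09],[-0.04,0,0,0,0.09],[-0.03,0,0,0,0.09],[0,0,0,0,0.09]],
  ],
)

```text
time: 6.22
tool_pos: [437.8, 111.2, 171.2]
tcp_rot: [0.915, 1.54, -0.401]
contact_force: [0.5, 0.4, 1.2]
grip_width: 79.6
```

Run:
```python
from h import *
go(457.5,-316.5,170)
c=wshot("w4")
```

```text
toolx [ 0.028 -0.012 -1.   ] q [ 0.09  0.25  1.82 -0.02  1.04  1.41]
t 6.22 pos [437.8 111.2 171.2] w 79.6 F [0.5 0.4 1.2] need x,y,z mm [  6.8 -88.7 418.8]
```

View pics/w4.png

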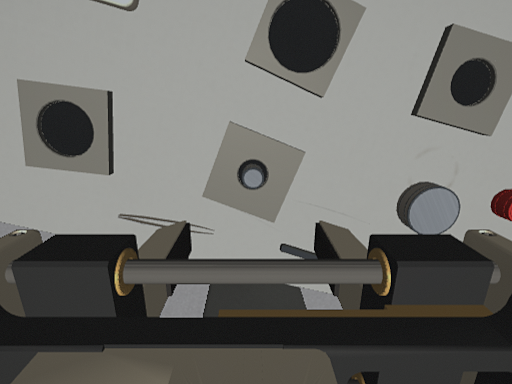

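Emit:
send_rows(
  commands=[
    [[0,-0.0055,0.032,0,0.0918],[0,-0.0055,0.032,0,0.0918],[0,-0.0055,0.032,0,0.0918],[0.01,-0.0055,0.032,0,0.0918],[0.015,-0.0055,0.032,0,0.0918],[0.015,-0.0055,0.03,0,0.0918],[0.015,-0.003,0.02,0,0.0918],[0.015,0,0,0,0.0918],[0,0,0,0,0.0918]],
  ],
)

```text
time: 7.02
tool_pos: [453.8, -109.6, 90.4]
tcp_rot: [0.893, 1.55, -0.418]
contact_force: [-0.6, 0.4, -0.1]
grip_width: 91.7
```

Run:
```python
from h import *
go(456.5,-113.6,60)
c=wshot("w5")
```

```text
toolx [ 0.019 -0.008 -1.   ] q [-0.4   0.4   1.88 -0.    0.84  0.91]
t 7.02 pos [ 453.8 -109.6   90.4] w 91.7 F [-0.6  0.4 -0.1] need x,y,z mm [30.4  1.1  4.2]
```

View pics/w5.png

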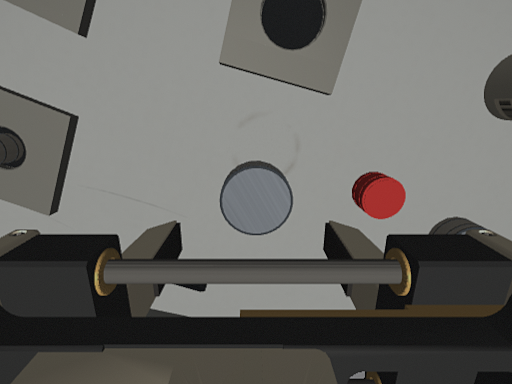

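Run:
```python
from h import *
c=load("w5.npz")
print(ray(c,(257,200),26),ray(c,(379,198),26),ray(c,(381,198),26))
go(456,-113.9,11)
```

```text
[ 456.65196635 -113.21701985   26.        ] [ 485.06294608 -215.39196445   26.        ] [ 485.50271409 -217.0854135    26.        ]
toolx [ 0.02  -0.009 -1.   ] q [-0.4   0.39  1.88 -0.    0.85  0.91]
t 7.07 pos [ 454.4 -109.6   91.5] w 91.8 F [ 0.4 -0.3 -0.2] need x,y,z mm [80.6 -1.   3.5]
```

Emit:
send_rows(
  commands=[
    [[0.02,0.0,0.002,0,0.0918],[0.02,0.0,0.001,0,0.0918],[0.02,0,0,0,0.0918],[0.01,0,0,0,0.0918],[0,0,0,0,0.0918]],
  ],
)

```text
time: 7.48
tool_pos: [457.6, -110.9, 20.4]
tcp_rot: [0.902, 1.547, -0.405]
contact_force: [-0.3, 0.6, -0.4]
grip_width: 91.7
```

Run:
```python
from h import *
go(456,-113.9,11)
```

```text
toolx [ 0.022 -0.009 -1.   ] q [-0.4   0.52  1.93 -0.    0.66  0.91]
t 7.48 pos [ 457.6 -110.9   20.4] w 91.7 F [-0.3  0.6 -0.4] need x,y,z mm [ 9.4 -2.6  2.4]
```

Emit:
send_rows(
  commands=[
    [[0.006,-0.002,0.002,0,0.0918],[0.004,-0.001,0.001,0,0.0918],[0,0,0,0,0.07],[0,0,0,0,0.05],[0,0,0,0,0.04],[0,0,0,0,0.04],[0,0,0,0,0.04]],
  ],
)

```text
time: 8.07
tool_pos: [457.2, -113.7, 12.8]
tcp_rot: [0.913, 1.543, -0.392]
contact_force: [1.3, -0.5, -6.7]
grip_width: 63.0
```

Run:
```python
from h import *
go(456.3,-113.6,11)
```

```text
toolx [ 0.026 -0.011 -1.   ] q [-0.41  0.54  1.94  0.    0.64  0.9 ]
t 8.07 pos [ 457.2 -113.7   12.8] w 63.0 F [ 1.3 -0.5 -6.7] need x,y,z mm [ 1.8 -0.9 -0.3]
```

Emit:
send_rows(
  commands=[
    [[-0.01,0,0,0,0.03],[-0.02,0,0,0,0.03],[-0.03,0,0,0,0.03],[-0.02,0.01,-0.009,0,0.03],[0,0.02,-0.018,0,0.03],[0,0.024,-0.021,0,0.03],[0,0.024,-0.021,0,0.03],[0,0.024,-0.021,0,0.03],[0,0.024,-0.021,0,0.03],[0,0.024,-0.021,0,0.03]],
  ],
)

```text
time: 8.9
tool_pos: [559.0, 57.5, 91.2]
tcp_rot: [0.373, 1.563, -0.942]
contact_force: [0.3, -0.2, -6.7]
grip_width: 63.3
```

Run:
```python
from h import *
go(602,95,90)
```

```text
toolx [ 0.004 -0.006 -1.   ] q [-0.03  0.55  1.6  -0.01  0.99  1.29]
t 8.9 pos [559.   57.5  91.2] w 63.3 F [ 0.3 -0.2 -6.7] need x,y,z mm [  1.1  51.1 -25.4]
```

Emit:
send_rows(
  commands=[
    [[0,0.022,-0.014,0,0.03],[0,0.015,-0.007,0,0.03],[0,0.006,-0.003,0,0.03],[0,0,0,0,0.03],[0,0,0,0,0.03]],
  ],
)

```text
time: 9.32
tool_pos: [593.6, 99.9, 85.3]
tcp_rot: [-1.106, 1.563, -2.414]
contact_force: [0.2, -0.6, -6.8]
grip_width: 63.4
```

Run:
```python
from h import *
go(602,95,40)
c=wshot("w6")
```

```text
toolx [-0.006 -0.005 -1.   ] q [ 0.04  0.62  1.48 -0.01  1.05  1.35]
t 9.32 pos [593.6  99.9  85.3] w 63.4 F [ 0.2 -0.6 -6.8] need x,y,z mm [45.3  7.2  6.8]
```

View pics/w6.png

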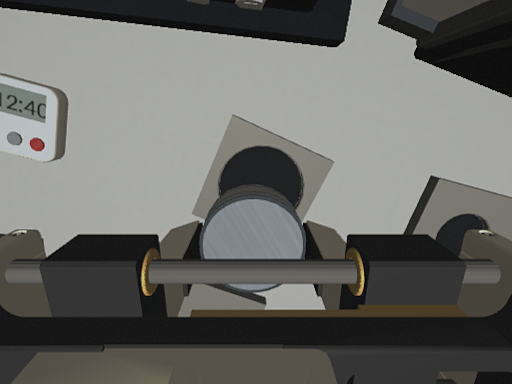

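Run:
```python
from h import *
c=load("w6.npz")
a,b,d=[ray(c,p,12) for p in((233,115),(333,162),(193,215))]
print(a,b,d,(b+d)/2,np.linalg.norm(a-b),np.linalg.norm(a-d))
print("disc top",ray(c,(253,243),85.3-12.8+26))
print("pocket LR",ray(c,(219,185),12),ray(c,(302.5,185),12),"top",ray(c,(261,146),12))
go(602,95,40)
```

```text
[657.97058821 133.95289208  12.        ] [642.31352679  41.3187734   12.        ] [562.74243588 148.25918119  12.        ] [602.52798133  94.78897729  12.        ] 93.94798303334512 96.29678554160358
disc top [594.39350225 100.44541825  98.5       ]
pocket LR [596.78747192 131.67264145  12.        ] [615.8465626   60.29634353  12.        ] top [639.51708725 105.02234494  12.        ]
toolx [-0.006 -0.005 -1.   ] q [ 0.04  0.62  1.48 -0.01  1.05  1.35]
t 9.37 pos [593.3  99.7  85.3] w 63.1 F [ 0.3 -0.1 -7.2] need x,y,z mm [45.2  7.5  6.6]
```

Emit:
send_rows(
  commands=[
    [[0.015,0.005,0.005,0,0.03],[0.015,0.003,0.002,0,0.03],[0.012,0,0,0,0.03],[0,0,0,0,0.03],[0,0,0,0,0.03]],
  ],
)

```text
time: 9.78
tool_pos: [599.0, 89.2, 42.2]
tcp_rot: [-1.289, 1.559, -2.603]
contact_force: [0.4, 0.6, -6.6]
grip_width: 63.3
```

Run:
```python
from h import *
go(601.7,94.6,18)
```

```text
toolx [-0.01  -0.006 -1.   ] q [ 0.02  0.68  1.5  -0.01  0.97  1.34]
t 9.78 pos [599.   89.2  42.2] w 63.3 F [ 0.4  0.6 -6.6] need x,y,z mm [24.2  4.3 -4.6]
```

Emit:
send_rows(
  commands=[
    [[0.006,0.003,-0.003,0,0.03],[0.004,0.001,-0.001,0,0.03],[0,0,0,0,0.03],[0,0,0,0,0.03]],
  ],
)

```text
time: 10.12
tool_pos: [602.0, 93.0, 33.5]
tcp_rot: [-1.2, 1.56, -2.516]
contact_force: [0.4, -0.0, -6.8]
grip_width: 63.3
```

Run:
```python
from h import *
go(601.7,94.6,18)
```

```text
toolx [-0.009 -0.006 -1.   ] q [ 0.03  0.7   1.49 -0.01  0.96  1.35]
t 10.12 pos [602.   93.   33.5] w 63.3 F [ 0.4 -0.  -6.8] need x,y,z mm [15.5  0.3 -1.7]
```

Emit:
send_rows(
  commands=[
    [[0.005,0,-0.0015,0,0.03],[0.005,0,-0.0005,0,0.03],[0.002,0,0,0,0.03],[0,0,0,0,0.03]],
  ],
)

```text
time: 10.45
tool_pos: [601.9, 95.5, 21.4]
tcp_rot: [-1.066, 1.562, -2.381]
contact_force: [-0.1, -1.0, -7.5]
grip_width: 63.4
```

Run:
```python
from h import *
go(601.7,94.6,18)
c=wshot("w7")
```

```text
toolx [-0.006 -0.006 -1.   ] q [ 0.03  0.71  1.5  -0.01  0.93  1.35]
t 10.45 pos [601.9  95.5  21.4] w 63.4 F [-0.1 -1.  -7.5] need x,y,z mm [ 3.4 -0.4  0.8]
```

View pics/w7.png

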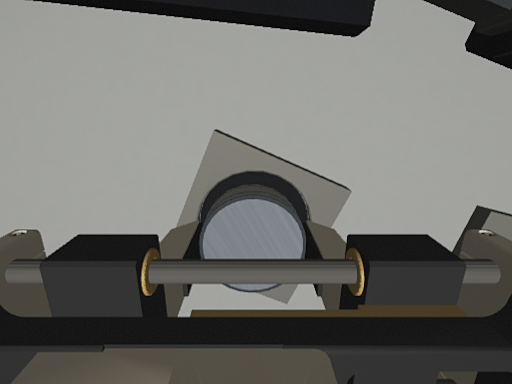

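Centred in the pocket; lower the last few mm.

Emit:
send_rows(
  commands=[
    [[0.002,-0.0005,0.0005,0,0.03],[0.002,0,0,0,0.03],[0,0,0,0,0.03]],
  ],
)

```text
time: 10.75
tool_pos: [601.6, 94.7, 18.6]
tcp_rot: [-1.004, 1.562, -2.319]
contact_force: [-0.4, 1.1, -5.0]
grip_width: 62.9
```

Run:
```python
from h import *
go(601.7,94.6,18)
```

```text
toolx [-0.006 -0.006 -1.   ] q [ 0.03  0.72  1.51 -0.01  0.92  1.35]
t 10.75 pos [601.6  94.7  18.6] w 62.9 F [-0.4  1.1 -5. ] need x,y,z mm [0.6 0.  0.1]
```

Emit:
send_rows(
  commands=[
    [[0.001,0,0,0,0.03],[0.0005,0,0,0,0.03],[0,0,0,0,0.085],[0,0,0,0,0.09],[0,0,0,0,0.0918],[-0.01,0,0,0,0.0918],[-0.03,0,0,0,0.0918],[-0.04,0,0,0,0.0918],[-0.04,0,0,0,0.0918],[0,0,0,0,0.0918]],
  ],
)

```text
time: 11.58
tool_pos: [604.6, 95.3, 146.0]
tcp_rot: [-0.175, 1.565, -1.49]
contact_force: [0.9, -0.3, 0.1]
grip_width: 91.8
```

Run:
```python
from h import *
go(456.5,-316.5,150)
c=wshot("w8")
```

```text
toolx [ 0.    -0.006 -1.   ] q [ 0.03  0.57  1.39 -0.01  1.19  1.35]
t 11.58 pos [604.6  95.3 146. ] w 91.8 F [ 0.9 -0.3  0.1] need x,y,z mm [  -1.6 -247.3  361.1]
```

View pics/w8.png

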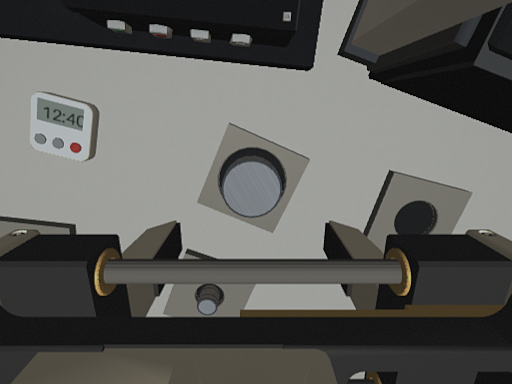

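Emit:
send_rows(
  commands=[
    [[0,-0.012,0.018,0,0.0918],[0,-0.0205,0.03,0,0.0918],[0,-0.0205,0.03,0,0.0918],[0,-0.0205,0.03,0,0.0918],[0,-0.0205,0.03,0,0.0918],[0,-0.0205,0.03,0,0.0918],[0,-0.0205,0.03,0,0.0918],[0,-0.0205,0.03,0,0.0918],[0,-0.0205,0.03,0,0.0918],[0,-0.0205,0.03,0,0.0918]],
  ],
)

```text
time: 12.47
tool_pos: [484.3, -239.0, 145.2]
tcp_rot: [0.535, 1.564, -0.768]
contact_force: [1.8, 0.2, -0.1]
grip_width: 91.3
```

Run:
```python
from h import *
go(456.5,-316.5,120)
```

```text
toolx [ 0.005 -0.004 -1.   ] q [-0.6   0.44  1.61 -0.    1.08  0.7 ]
t 12.47 pos [ 484.3 -239.   145.2] w 91.3 F [ 1.8  0.2 -0.1] need x,y,z mm [ 25.4 -47.4  67.2]
```

Emit:
send_rows(
  commands=[
    [[0,-0.019,0.025,0,0.0918],[0.005,-0.014,0.018,0,0.0918],[0.01,-0.006,0.008,0,0.0918],[0.005,0,0,0,0.0918],[0,0,0,0,0.0918]],
  ],
)

```text
time: 12.88
tool_pos: [455.6, -307.9, 123.3]
tcp_rot: [0.404, 1.563, -0.908]
contact_force: [0.2, -0.0, 1.1]
grip_width: 91.8
```

Run:
```python
from h import *
go(456,-316.5,37)
c=wshot("w9");print(proj(c,(456,-316.5,52)))
```

```text
toolx [ 0.005 -0.006 -1.   ] q [-0.73  0.49  1.61 -0.    1.04  0.58]
t 12.88 pos [ 455.6 -307.9  123.3] w 91.8 F [ 0.2 -0.   1.1] need x,y,z mm [86.3 -2.1  7.8]
[261.88538634 200.46132614]
```

View pics/w9.png

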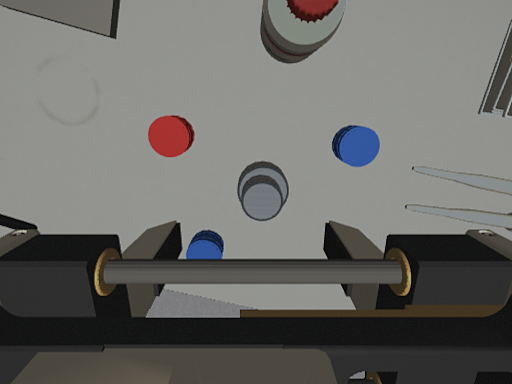

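Emit:
send_rows(
  commands=[
    [[0.022,-0.001,0.004,0,0.0918],[0.022,-0.001,0.003,0,0.08],[0.02,0,0.001,0,0.08],[0.012,0,0,0,0.07],[0,0,0,0,0.07]],
  ],
)

```text
time: 13.35
tool_pos: [461.6, -309.3, 46.5]
tcp_rot: [0.617, 1.56, -0.685]
contact_force: [0.4, -0.3, -0.4]
grip_width: 72.4
```

Run:
```python
from h import *
go(456,-316.5,37)
```

```text
toolx [ 0.008 -0.007 -1.   ] q [-0.73  0.6   1.67  0.    0.87  0.57]
t 13.35 pos [ 461.6 -309.3   46.5] w 72.4 F [ 0.4 -0.3 -0.4] need x,y,z mm [ 9.5 -7.4  5.4]
```

Emit:
send_rows(
  commands=[
    [[0.005,-0.005,0.004,0,0.07],[0.004,-0.002,0.002,0,0.07],[0,0,0,0,0.07]],
  ],
)

```text
time: 13.6
tool_pos: [458.3, -314.6, 37.9]
tcp_rot: [0.653, 1.56, -0.644]
contact_force: [-0.9, -0.9, -0.8]
grip_width: 70.0
```

Run:
```python
from h import *
go(456,-316.5,37)
```

```text
toolx [ 0.009 -0.007 -1.   ] q [-0.74  0.61  1.67  0.    0.85  0.56]
t 13.6 pos [ 458.3 -314.6   37.9] w 70.0 F [-0.9 -0.9 -0.8] need x,y,z mm [ 0.9 -2.7  1.2]
```

Emit:
send_rows(
  commands=[
    [[0.001,-0.0025,0.001,0,0.06],[0,0,0,0,0.045],[0,0,0,0,0.02],[0,0,0,0,0.01],[0,0,0,0,0.01],[0,0,0,0,0.01]],
  ],
)

```text
time: 14.1
tool_pos: [457.1, -317.5, 39.8]
tcp_rot: [0.632, 1.555, -0.665]
contact_force: [0.7, 0.4, -2.4]
grip_width: 36.9
```

Run:
```python
from h import *
go(456,-316.5,37)
```

```text
toolx [ 0.013 -0.01  -1.   ] q [-0.75  0.6   1.67  0.    0.85  0.55]
t 14.1 pos [ 457.1 -317.5   39.8] w 36.9 F [ 0.7  0.4 -2.4] need x,y,z mm [ 2.7 -0.9 -1.3]
```

Emit:
send_rows(
  commands=[
    [[-0.01,0,0,0,0.01],[-0.02,0,0,0,0.01],[-0.03,0,0,0,0.01],[-0.015,0.01,-0.009,0,0.01],[0,0.02,-0.018,0,0.01],[0,0.024,-0.021,0,0.01],[0,0.024,-0.021,0,0.01],[0,0.024,-0.021,0,0.01],[0,0.024,-0.021,0,0.01],[0,0.024,-0.021,0,0.01]],
  ],
)

```text
time: 14.93
tool_pos: [565.5, -148.3, 123.4]
tcp_rot: [0.593, 1.555, -0.715]
contact_force: [0.5, -0.4, -2.5]
grip_width: 37.3
```

Run:
```python
from h import *
go(605,-102,100)
c=wshot("w10")
pocket(c,proj(c,(605,-102,10)))
```

```text
toolx [ 0.012 -0.01  -1.   ] q [-0.38  0.54  1.51 -0.01  1.08  0.93]
t 14.93 pos [ 565.5 -148.3  123.4] w 37.3 F [ 0.5 -0.4 -2.5] need x,y,z mm [ 23.4  49.9 -34.8]
pocket [216.8 136.7] [ 606.  -102.4   12. ] diam~ 47.0
```

View pics/w10.png

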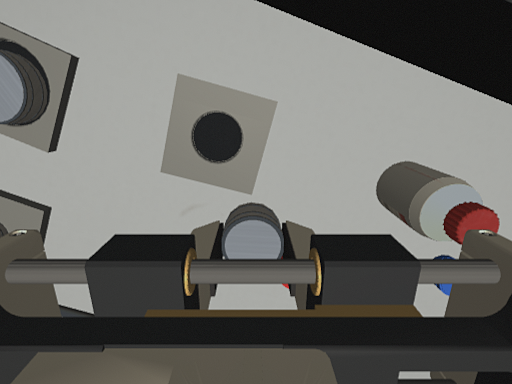

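Emit:
send_rows(
  commands=[
    [[0,0.02,-0.015,0,0.01],[0.01,0.016,-0.011,0,0.01],[0.01,0.009,-0.006,0,0.01],[0.01,0,0,0,0.01],[0,0,0,0,0.01],[0,0,0,0,0.01]],
  ],
)

```text
time: 15.48
tool_pos: [605.1, -96.3, 93.7]
tcp_rot: [0.771, 1.555, -0.528]
contact_force: [0.7, -0.0, -2.1]
grip_width: 36.7
```

Run:
```python
from h import *
c=load("w10.npz");print("disc",ray(c,(253,243),123.4+13))
go(605.5,-102.5,40)
```

```text
disc [ 566.00963046 -147.74186903  136.4       ]
toolx [ 0.014 -0.008 -1.   ] q [-0.28  0.62  1.46 -0.    1.05  1.02]
t 15.48 pos [605.1 -96.3  93.7] w 36.7 F [ 0.7 -0.  -2.1] need x,y,z mm [53.7 -1.9  5.5]
```

Emit:
send_rows(
  commands=[
    [[0.018,-0.001,0.003,0,0.01],[0.018,-0.001,0.003,0,0.01],[0.012,0,0,0,0.01],[0.004,0,0,0,0.01],[0,0,0,0,0.01]],
  ],
)

```text
time: 15.9
tool_pos: [603.1, -109.6, 41.9]
tcp_rot: [0.694, 1.554, -0.611]
contact_force: [0.6, 0.1, -2.0]
grip_width: 37.0
```

Run:
```python
from h import *
go(605.5,-102.5,18)
```

```text
toolx [ 0.014 -0.01  -1.   ] q [-0.3   0.68  1.5  -0.01  0.94  1.01]
t 15.9 pos [ 603.1 -109.6   41.9] w 37.0 F [ 0.6  0.1 -2. ] need x,y,z mm [23.8  3.9 -6.5]
```

Emit:
send_rows(
  commands=[
    [[0.004,0.003,-0.005,0,0.01],[0.004,0.001,-0.001,0,0.01],[0,0,0,0,0.01],[0,0,0,0,0.01]],
  ],
)

```text
time: 16.23
tool_pos: [606.2, -104.1, 35.7]
tcp_rot: [0.732, 1.551, -0.575]
contact_force: [0.0, 0.3, -3.1]
grip_width: 37.1
```

Run:
```python
from h import *
go(605.5,-102.5,18)
```

```text
toolx [ 0.017 -0.011 -1.   ] q [-0.29  0.69  1.5  -0.01  0.93  1.02]
t 16.23 pos [ 606.2 -104.1   35.7] w 37.1 F [ 0.   0.3 -3.1] need x,y,z mm [17.6 -0.5 -2. ]
```

Emit:
send_rows(
  commands=[
    [[0.005,0,-0.0015,0,0.01],[0.005,0,-0.0005,0,0.01],[0.003,0,0,0,0.01],[0,0,0,0,0.01]],
  ],
)

```text
time: 16.57
tool_pos: [606.8, -101.8, 22.8]
tcp_rot: [0.763, 1.548, -0.543]
contact_force: [0.2, 0.6, -1.8]
grip_width: 37.0
```

Run:
```python
from h import *
go(605.5,-102.5,18)
c=wshot("w11")
```

```text
toolx [ 0.019 -0.012 -1.   ] q [-0.29  0.71  1.51 -0.01  0.9   1.02]
t 16.57 pos [ 606.8 -101.8   22.8] w 37.0 F [ 0.2  0.6 -1.8] need x,y,z mm [ 4.8 -1.5  0.2]
```

View pics/w11.png

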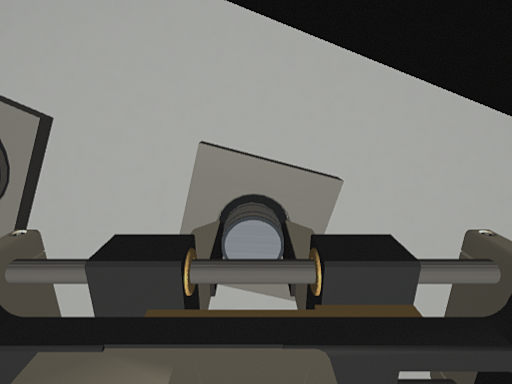

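Emit:
send_rows(
  commands=[
    [[0.002,-0.001,0,0,0.01],[0.002,0,0,0,0.01],[0.001,0,0,0,0.01],[0,0,0,0,0.01]],
  ],
)

```text
time: 16.95
tool_pos: [606.6, -102.3, 18.9]
tcp_rot: [0.79, 1.547, -0.517]
contact_force: [-0.2, -0.1, -2.0]
grip_width: 36.8
```

Run:
```python
from h import *
go(605.5,-102.5,18)
```

```text
toolx [ 0.021 -0.012 -1.   ] q [-0.29  0.71  1.52 -0.01  0.89  1.02]
t 16.95 pos [ 606.6 -102.3   18.9] w 36.8 F [-0.2 -0.1 -2. ] need x,y,z mm [ 0.9 -1.1 -0.1]
```

Emit:
send_rows(
  commands=[
    [[0.001,-0.001,0,0,0.01],[0.001,0,0,0,0.01],[0,0,0,0,0.01]],
  ],
)

```text
time: 17.2
tool_pos: [606.7, -102.4, 18.9]
tcp_rot: [0.844, 1.544, -0.462]
contact_force: [0.7, 0.0, -2.7]
grip_width: 37.1
```

Run:
```python
from h import *
go(605.5,-102.5,18)
```

```text
toolx [ 0.024 -0.012 -1.   ] q [-0.29  0.71  1.52 -0.01  0.88  1.02]
t 17.2 pos [ 606.7 -102.4   18.9] w 37.1 F [ 0.7  0.  -2.7] need x,y,z mm [ 0.9 -1.2 -0.2]
```

Emit:
send_rows(
  commands=[
    [[0.002,-0.001,0,0,0.01],[0.001,0,0,0,0.01],[0,0,0,0,0.01]],
  ],
)

```text
time: 17.45
tool_pos: [606.9, -102.4, 18.9]
tcp_rot: [0.896, 1.54, -0.411]
contact_force: [-0.1, -0.8, -2.2]
grip_width: 36.8
```

Run:
```python
from h import *
go(605.5,-102.5,18)
```

```text
toolx [ 0.028 -0.012 -1.   ] q [-0.29  0.71  1.52 -0.    0.88  1.02]
t 17.45 pos [ 606.9 -102.4   18.9] w 36.8 F [-0.1 -0.8 -2.2] need x,y,z mm [ 0.9 -1.4 -0.3]
```

Emit:
send_rows(
  commands=[
    [[0.004,-0.001,0,0,0.01],[0,0,0,0,0.01]],
  ],
)

```text
time: 17.62
tool_pos: [608.0, -102.5, 19.3]
tcp_rot: [0.947, 1.535, -0.36]
contact_force: [-0.7, -0.4, -1.8]
grip_width: 36.9
```

Run:
```python
from h import *
go(605.5,-102.5,18)
```

```text
toolx [ 0.034 -0.013 -0.999] q [-0.29  0.71  1.52 -0.    0.87  1.02]
t 17.62 pos [ 608.  -102.5   19.3] w 36.9 F [-0.7 -0.4 -1.8] need x,y,z mm [ 1.3 -2.4 -0.7]
```

Emit:
send_rows(
  commands=[
    [[0.006,-0.002,0,0,0.01]],
  ],
)

```text
time: 17.7
tool_pos: [608.9, -102.8, 17.0]
tcp_rot: [0.994, 1.528, -0.314]
contact_force: [-7.2, 10.1, 44.0]
grip_width: 36.9
```

Run:
```python
from h import *
go(605.5,-102.5,18)
```

```text
toolx [ 0.041 -0.013 -0.999] q [-0.29  0.71  1.53 -0.    0.86  1.02]
t 17.7 pos [ 608.9 -102.8   17. ] w 36.9 F [-7.2 10.1 44. ] need x,y,z mm [-1.2 -3.2 -1.2]
```

Emit:
send_rows(
  commands=[
    [[-0.0015,0,0,0,0.01],[0,0,0,0,0.01]],
  ],
)

```text
time: 17.87
tool_pos: [609.9, -102.8, 19.6]
tcp_rot: [1.004, 1.524, -0.303]
contact_force: [0.2, 0.0, -2.0]
grip_width: 37.4
```

Run:
```python
from h import *
go(605.5,-102.5,18)
c=wshot("w12")
```

```text
toolx [ 0.045 -0.014 -0.999] q [-0.29  0.71  1.53 -0.    0.86  1.02]
t 17.87 pos [ 609.9 -102.8   19.6] w 37.4 F [ 0.2  0.  -2. ] need x,y,z mm [ 1.4 -4.3 -1.5]
```

View pics/w12.png

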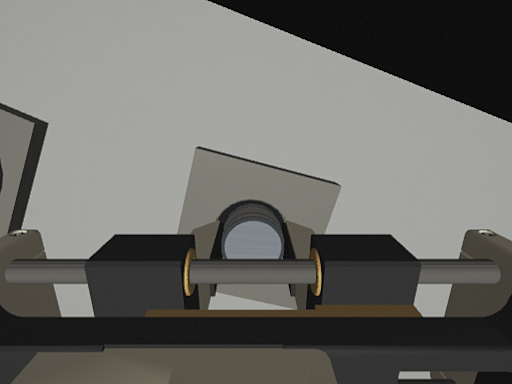

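Emit:
send_rows(
  commands=[
    [[0.003,-0.004,-0.001,0,0.01],[0,0,0,0,0.01]],
  ],
)

```text
time: 18.08
tool_pos: [607.9, -103.2, 17.0]
tcp_rot: [1.023, 1.519, -0.285]
contact_force: [-4.0, 2.2, 4.7]
grip_width: 37.1
```

Run:
```python
from h import *
go(605.5,-102.5,18)
```

```text
toolx [ 0.05  -0.015 -0.999] q [-0.29  0.71  1.54  0.    0.84  1.01]
t 18.08 pos [ 607.9 -103.2   17. ] w 37.1 F [-4.   2.2  4.7] need x,y,z mm [-1.2 -2.1 -1.3]
```

Emit:
send_rows(
  commands=[
    [[0,0,0,0,0.07],[0,0,0,0,0.07],[0,0,0,0,0.07],[-0.01,0,0,0,0.09],[-0.03,0,0,0,0.09],[-0.04,0,0,0,0.09],[-0.04,0,0,0,0.09],[-0.02,0,0,0,0.09],[0,0,0,0,0.09]],
  ],
)

```text
time: 18.83
tool_pos: [596.8, -101.6, 157.9]
tcp_rot: [0.998, 1.532, -0.31]
contact_force: [1.2, -0.7, -0.5]
grip_width: 89.1
```

Run:
```python
from h import *
go(458.5,-318,150)
c=wshot("w13")
```

```text
toolx [ 0.037 -0.012 -0.999] q [-0.29  0.52  1.43 -0.    1.15  1.01]
t 18.83 pos [ 596.8 -101.6  157.9] w 89.1 F [ 1.2 -0.7 -0.5] need x,y,z mm [   5.3 -189.9  173. ]
```

View pics/w13.png

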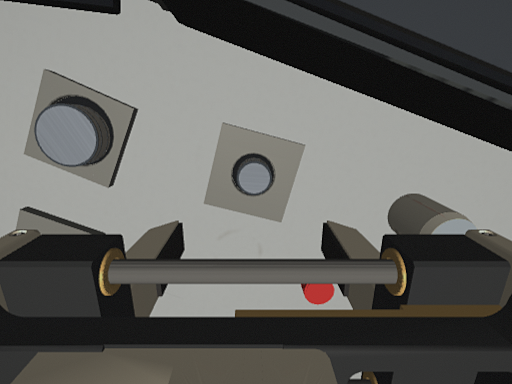

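Emit:
send_rows(
  commands=[
    [[0,-0.015,0.012,0,0.0918],[0,-0.024,0.022,0,0.0918],[0,-0.024,0.022,0,0.0918],[0,-0.024,0.022,0,0.0918],[0,-0.024,0.022,0,0.0918],[0,-0.024,0.022,0,0.0918],[0,-0.024,0.022,0,0.0918],[0,-0.012,0.011,0,0.0918],[0,0,0,0,0.0918]],
  ],
)

```text
time: 19.63
tool_pos: [460.9, -298.5, 140.8]
tcp_rot: [1.308, 1.551, 0.005]
contact_force: [0.1, -0.7, 0.5]
grip_width: 91.9
```

Run:
```python
from h import *
go(458.5,-318,110)
c=wshot("w14");print(proj(c,(458.5,-318,26)))
```

```text
toolx [ 0.019  0.    -1.   ] q [-0.72  0.46  1.6   0.01  1.07  0.57]
t 19.63 pos [ 460.9 -298.5  140.8] w 91.9 F [ 0.1 -0.7  0.5] need x,y,z mm [30.8 -8.  18. ]
[269.59642549 193.61268343]
```

View pics/w14.png

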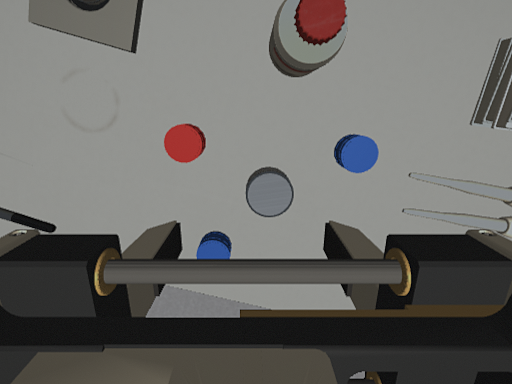

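Emit:
send_rows(
  commands=[
    [[0.015,-0.004,0.008,0,0.0918],[0.022,-0.004,0.008,0,0.085],[0.022,0,0.002,0,0.08],[0.015,0,0,0,0.08],[0,0,0,0,0.08],[0,0,0,0,0.08]],
  ],
)

```text
time: 20.18
tool_pos: [461.3, -310.8, 59.8]
tcp_rot: [1.732, 1.554, 0.431]
contact_force: [0.8, -0.0, -0.1]
grip_width: 80.4
```

Run:
```python
from h import *
go(458.5,-318,11)
c=wshot("w15");print(proj(c,(458.5,-318,26)))
```

```text
toolx [ 0.015  0.007 -1.   ] q [-0.74  0.58  1.65  0.02  0.91  0.55]
t 20.18 pos [ 461.3 -310.8   59.8] w 80.4 F [ 0.8 -0.  -0.1] need x,y,z mm [48.7 -5.4  6.3]
[261.41336664 220.54266891]
```

View pics/w15.png

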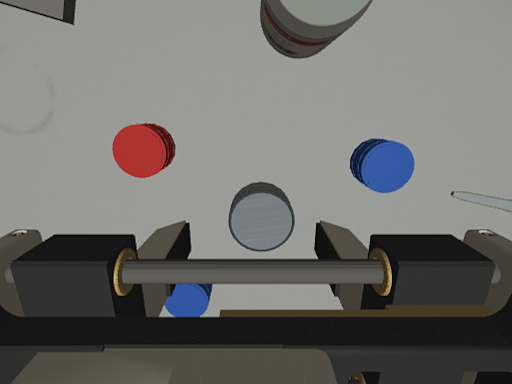

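L disc top is centred at (261.5,220), matching the prediction. Descend.

Emit:
send_rows(
  commands=[
    [[0.012,-0.004,0.004,0,0.08],[0.014,-0.001,0.002,0,0.08],[0.012,0,0,0,0.08],[0,0,0,0,0.08]],
  ],
)

```text
time: 20.57
tool_pos: [461.0, -318.1, 22.7]
tcp_rot: [1.429, 1.55, 0.132]
contact_force: [-1.0, 1.6, -0.7]
grip_width: 80.0
```

Run:
```python
from h import *
go(458.5,-318,11)
```

```text
toolx [ 0.02   0.003 -1.   ] q [-0.75  0.64  1.67  0.02  0.82  0.53]
t 20.57 pos [ 461.  -318.1   22.7] w 80.0 F [-1.   1.6 -0.7] need x,y,z mm [11.6 -2.6 -0.8]
```

Emit:
send_rows(
  commands=[
    [[0.006,-0.003,-0.001,0,0.08],[0.005,-0.001,0,0,0.08],[0,0,0,0,0.06],[0,0,0,0,0.04],[0,0,0,0,0.03],[0,0,0,0,0.03],[0,0,0,0,0.03]],
  ],
)

```text
time: 21.15
tool_pos: [457.9, -319.4, 13.2]
tcp_rot: [1.28, 1.547, -0.017]
contact_force: [-0.6, 0.5, -1.5]
grip_width: 51.1
```

Run:
```python
from h import *
go(458.5,-318,11)
```

```text
toolx [ 0.024 -0.    -1.   ] q [-0.76  0.65  1.69  0.02  0.79  0.53]
t 21.15 pos [ 457.9 -319.4   13.2] w 51.1 F [-0.6  0.5 -1.5] need x,y,z mm [ 2.2  0.9 -1.2]
```

Emit:
send_rows(
  commands=[
    [[-0.01,0,0,0,0.03],[-0.025,0,0,0,0.03],[-0.03,0,0,0,0.03],[-0.03,0.002,-0.01,0,0.03],[-0.015,0.006,-0.02,0,0.03],[0,0.008,-0.03,0,0.03],[0,0.0085,-0.036,0,0.03],[0,0.0085,-0.036,0,0.03],[0,0.0085,-0.036,0,0.03],[0,0.0085,-0.036,0,0.03]],
  ],
)

```text
time: 21.98
tool_pos: [447.7, -108.5, 133.0]
tcp_rot: [1.187, 1.543, -0.121]
contact_force: [0.5, 0.6, -2.9]
grip_width: 50.1
```

Run:
```python
from h import *
go(441.5,329,120)
```

```text
toolx [ 0.028 -0.003 -1.   ] q [-0.41  0.32  1.85  0.01  0.94  0.89]
t 21.98 pos [ 447.7 -108.5  133. ] w 50.1 F [ 0.5  0.6 -2.9] need x,y,z mm [  11.4  107.6 -424.2]
```

Emit:
send_rows(
  commands=[
    [[0,0.009,-0.036,0,0.03],[0,0.009,-0.036,0,0.03],[0,0.009,-0.036,0,0.03],[0,0.009,-0.036,0,0.03],[0,0.009,-0.036,0,0.03],[0,0.009,-0.036,0,0.03],[0,0.009,-0.036,0,0.03],[0,0.009,-0.036,0,0.03],[0,0.006,-0.025,0,0.03],[0,0.003,-0.012,0,0.03]],
  ],
)

```text
time: 22.82
tool_pos: [434.9, 246.9, 138.6]
tcp_rot: [1.249, 1.538, -0.057]
contact_force: [0.1, 0.4, -3.2]
grip_width: 50.0
```

Run:
```python
from h import *
go(441.5,329,100)
c=wshot("w16")
uv=proj(c,(441.5,329,10));print(uv);pocket(c,uv)
```

```text
toolx [ 0.032 -0.002 -0.999] q [ 0.37  0.38  1.74 -0.02  0.99  1.69]
t 22.82 pos [434.9 246.9 138.6] w 50.0 F [ 0.1  0.4 -3.2] need x,y,z mm [ 38.7  26.7 -77.9]
[178.98427694 159.79701854]
pocket [177.9 159.6] [441.9 329.7  12. ] diam~ 60.0
```

View pics/w16.png

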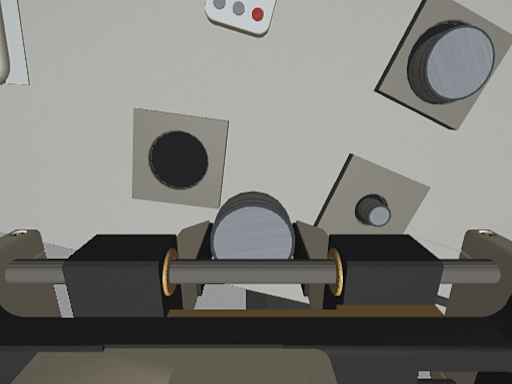

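Emit:
send_rows(
  commands=[
    [[0.005,0.009,-0.025,0,0.03],[0.01,0.009,-0.025,0,0.03],[0.01,0.006,-0.016,0,0.03],[0.005,0.002,-0.006,0,0.03],[0,0,0,0,0.03],[0,0,0,0,0.03]],
  ],
)

```text
time: 23.37
tool_pos: [440.6, 327.1, 110.3]
tcp_rot: [1.238, 1.538, -0.063]
contact_force: [0.4, -0.3, -3.1]
grip_width: 50.2
```

Run:
```python
from h import *
c=load("w16.npz");print("disc",ray(c,(253.3,239),138.6+12.8))
go(441.8,329.4,40)
```

```text
disc [437.52254551 247.82765509 151.4       ]
toolx [ 0.033 -0.002 -0.999] q [ 0.51  0.49  1.64 -0.02  0.98  1.82]
t 23.37 pos [440.6 327.1 110.3] w 50.2 F [ 0.4 -0.3 -3.1] need x,y,z mm [70.3 -0.4 -2.6]
```

Emit:
send_rows(
  commands=[
    [[0.02,0,-0.001,0,0.03],[0.022,0,0,0,0.03],[0.018,0,0,0,0.03],[0.008,0,0,0,0.03],[0,0,0,0,0.03]],
  ],
)

```text
time: 23.78
tool_pos: [444.8, 323.1, 44.6]
tcp_rot: [1.264, 1.534, -0.041]
contact_force: [-0.3, 0.1, -3.7]
grip_width: 50.5
```

Run:
```python
from h import *
go(440.5,328.4,18)
```

```text
toolx [ 0.037 -0.002 -0.999] q [ 0.5   0.58  1.7  -0.03  0.83  1.82]
t 23.78 pos [444.8 323.1  44.6] w 50.5 F [-0.3  0.1 -3.7] need x,y,z mm [26.5 -3.7 -6.5]
```

Emit:
send_rows(
  commands=[
    [[0.005,-0.003,-0.005,0,0.03],[0.004,-0.001,-0.002,0,0.03],[0,0,0,0,0.03]],
  ],
)

```text
time: 24.03
tool_pos: [440.4, 328.1, 37.2]
tcp_rot: [1.291, 1.532, -0.017]
contact_force: [-0.4, 0.0, -3.2]
grip_width: 50.4
```

Run:
```python
from h import *
go(440.5,328.4,18)
```

```text
toolx [ 0.039 -0.001 -0.999] q [ 0.51  0.59  1.71 -0.03  0.81  1.84]
t 24.03 pos [440.4 328.1  37.2] w 50.4 F [-0.4  0.  -3.2] need x,y,z mm [19.2 -0.5 -0.5]
```

Emit:
send_rows(
  commands=[
    [[0.006,0,-0.0005,0,0.03],[0.006,-0.001,-0.0005,0,0.03],[0.003,0,0,0,0.03],[0,0,0,0,0.03]],
  ],
)

```text
time: 24.37
tool_pos: [440.6, 329.9, 22.8]
tcp_rot: [1.336, 1.528, 0.029]
contact_force: [-0.0, -0.0, -3.4]
grip_width: 49.7
```

Run:
```python
from h import *
go(440.5,328.4,18)
c=wshot("w17")
```

```text
toolx [ 0.043  0.001 -0.999] q [ 0.52  0.61  1.72 -0.03  0.77  1.84]
t 24.37 pos [440.6 329.9  22.8] w 49.7 F [-0.  -0.  -3.4] need x,y,z mm [ 4.8 -0.7  1.3]
```

View pics/w17.png

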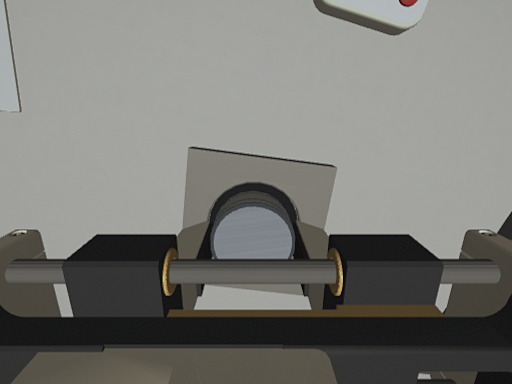

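Emit:
send_rows(
  commands=[
    [[0.003,0,0.001,0,0.03],[0.002,0,0,0,0.03],[0,0,0,0,0.03]],
  ],
)

```text
time: 24.67
tool_pos: [441.7, 329.1, 18.3]
tcp_rot: [1.348, 1.527, 0.042]
contact_force: [-0.1, 0.8, -0.3]
grip_width: 50.2
```

Run:
```python
from h import *
go(440.5,328.4,18)
```

```text
toolx [ 0.044  0.002 -0.999] q [ 0.51  0.62  1.72 -0.03  0.76  1.84]
t 24.67 pos [441.7 329.1  18.3] w 50.2 F [-0.1  0.8 -0.3] need x,y,z mm [ 0.2 -1.4  0.4]
```

Emit:
send_rows(
  commands=[
    [[0,0,0,0,0.08],[0,0,0,0,0.08],[0,0,0,0,0.08],[-0.01,0,0,0,0.09],[-0.03,0,0,0,0.09],[-0.04,0,0,0,0.09],[-0.04,0,0,0,0.09],[-0.03,0,0,0,0.09],[-0.02,0,0,0,0.09],[0,0,0,0,0.09]],
  ],
)

```text
time: 25.5
tool_pos: [434.1, 328.9, 200.9]
tcp_rot: [1.39, 1.523, 0.083]
contact_force: [0.5, 0.3, -0.1]
grip_width: 89.9
```

Run:
```python
from h import *
from plant import optics
go(440.5,328.4,180)
c=wshot("w18")
for n in("top","side"):
    c=optics.capture(n);np.savez(n+"9.npz",**c);cv2.imwrite(f"pics/{n}9.png",c["color"])
t=cv2.imread("pics/top9.png");s=cv2.imread("pics/side9.png")
cv2.imwrite("pics/fin.png",cv2.resize(t[110:245,90:400],None,fx=2.5,fy=2.5,interpolation=cv2.INTER_CUBIC))
cv2.imwrite("pics/fins.png",cv2.resize(s[110:320,190:380],None,fx=2.8,fy=2.8,interpolation=cv2.INTER_CUBIC))
```

```text
toolx [ 0.047  0.004 -0.999] q [ 0.52  0.38  1.55 -0.02  1.17  1.83]
t 25.5 pos [434.1 328.9 200.9] w 89.9 F [ 0.5  0.3 -0.1] need x,y,z mm [21.1  5.1  1.9]
```

View pics/w18.png

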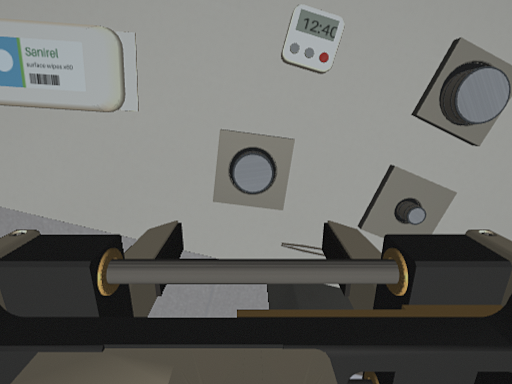

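View pics/fin.png

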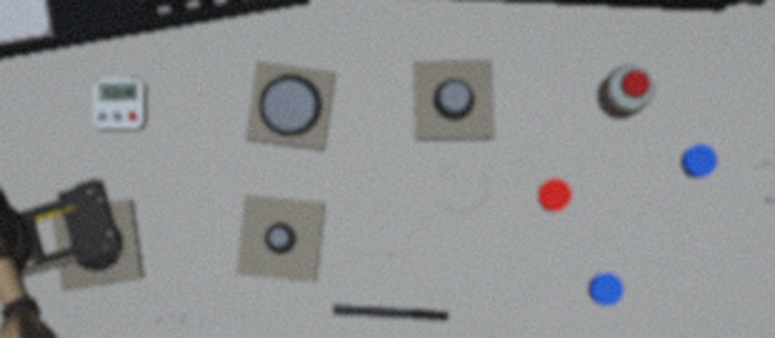

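View pics/fins.png

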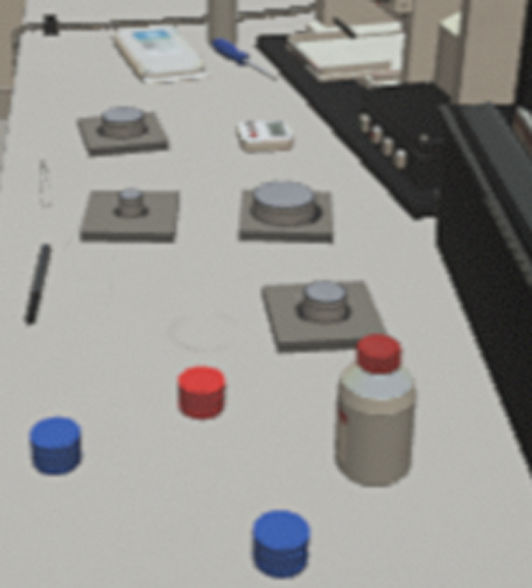

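All four weights sit flat inside rings of dark pocket. The bottle, timer and look-alikes look unmoved, and the arm is clear. Handing in.

Run:
```python
from plant import close_job
print(close_job())
```

```text
the job is handed in; nothing more can be done
None
```

I took the stack apart and put each of the four weights in its own pocket, in the order S, XL, M, L, then handed the job in at about 25.6 s. No verdict was reported.

**Last checks:** The final top, side and wrist pictures show every weight low and flat inside its pocket's dark ring. The bottle, the timer and the coloured look-alikes appear where they were, judged by eye only. The gripper was empty and about 200 mm up.

**Problems on the way:**
- **Tool tilt:** The tool drifted to about 0.05 rad off vertical over the moves. I could not correct it with the available moves. The released weights still look level, though I did not measure their tilt.
- **Weight_m press:** Small downward steps had no effect when seating weight_m. A larger 6 mm step then pressed it on the pocket floor, reading 44 N at the wrist. That is under the 120 N wrist limit. The load went through the held weight, not the gripper body, so I take the 40 N body limit as not passed. I backed off and set it down again at about 5 N before releasing.

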